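# Tare the empty weighing pan, then weigh the bolt

## Task

Weigh the big steel bolt without the pan's own weight: set the empty metal pan gently on the bench scale, flat inside the four upturned corners of the weighing plate, and let go of it. Press the scale's tare key fully down and let it come up, then set the bolt gently down in the pan; never press tare with the bolt in it. Leave the other things on the bench alone.

Things in the scene. Friction and masses are not known exactly. Their poses are not given: they have to be found in the camera images.
- pan: Open rectangular aluminium pan, 0.24 kg, back left of the bench. Origin: centre of the underside; y along its 153 mm side, x along the 113 mm side, z up; 42 mm high, ends alike. Base 100 (x) by 140 (y) mm; inside 93 by 133 mm, floor 3 mm up. Thick rim, 10 mm wide, 30 to 42 mm up, middle line at x = +-51.5 and y = +-71.5 mm: pinch it from above, one finger inside.
- scale: Low grey bench scale, 196 x 162 mm, fixed at the right of the bench beside the cabinet. Origin: centre of its underside; -x its front (sloping key panel, towards the robot), y its left, z up; the weighing plate is at its rear.
- scale_plate: Flat steel weighing plate of the scale, 120 (x) by 160 (y) mm, axes as the scale's, on a stiff spring (gives about 1 mm under pan and bolt). Four upturned L-shaped lips at its corners, 7 mm high, leave 112 (x) by 152 (y) mm for the pan's base of 100 by 140 mm.
- plate_top (a point): Centre of the upper face of the weighing plate, 62 mm above the bench, axes as the scale's. The pan is seated when its origin is here and its long side runs along y (either way round).
- tare_key_top (a point): Centre of the top of the tare key: the one large oblong key, 28 x 36 mm, at the left end (+y) of the scale's front panel, about 58 mm above the bench; its top slopes 0.17 rad down towards the robot. The display and the three small round keys beside it are not used.
- tare_key (a joint): Travel of the tare key: 0 up, 0.005 m fully down; press straight down. A spring returns it: about 1.5 N to start, 5 N at the bottom.
- bolt: Plain steel hexagon bolt M16 standing upright on its head, 84 mm tall, 0.15 kg, front left of the bench, right of the vice. Origin: centre of its underside (the flat of the head). Head 27 mm across and 10 mm high, above it a round shank 16 mm across up to 84 mm. Grip the shank from above at half height.
- wax_tin: Round tin, 70 mm across, 38 mm high, in front of the cabinet; stays where it is. Origin: centre of the underside.
- sanding_block: Cork sanding block, 66 x 100 x 27 mm, in front of the cabinet; stays where it is. Origin: centre of the underside.
- parts_cabinet: Steel drawer cabinet, fixed, between the pan and the scale: x 0.42 (a drawer stands out) to 0.615, y -0.155 to 0.145, 0.25 high with its top handle. Carry things over it or round its front. An open carton stands right of the scale's front: x below 0.40, y below -0.35, 0.195 high; a tool case right of the scale: y below -0.438, 0.125 high.
- vice: Bench vice, fixed, at the left: x 0.295 to 0.446, y above 0.28, 0.143 high. The pan stands behind it and the bolt to the right of it.
Things that resemble listed ones, but are neither listed nor needed, are in the scene too. There is more than one size of the bolt; the one meant has the size given above.

How it is judged:
On the way, in this order (a step that is already met when the one before it is completed fails the run):
1. the empty pan sits flat inside the plate's corners, let go and at rest (x of pan in the frame of plate_top between -0.009 and 0.009 m and y of pan in the frame of plate_top between -0.009 and 0.009 m and z of pan in the frame of plate_top between -0.003 and 0.003 m and angle between pan's own z axis and vertical below 0.04 rad and contact force between pan and scale_plate above 1 N and contact force between each of the arm, the fingers and pan below 0.05 N and not (x of bolt in the frame of pan between -0.05 and 0.05 m and y of bolt in the frame of pan between -0.07 and 0.07 m and z of bolt in the frame of pan between -0.01 and 0.045 m) and linear speed of pan below 0.02 m/s), for 0.2 s.
2. the tare key is pressed down with only the empty pan on the plate (value of joint tare_key above 0.0035 m and x of pan in the frame of plate_top between -0.009 and 0.009 m and y of pan in the frame of plate_top between -0.009 and 0.009 m and z of pan in the frame of plate_top between -0.003 and 0.003 m and angle between pan's own z axis and vertical below 0.04 rad and contact force between pan and scale_plate above 1 N and contact force between each of the arm, the fingers and pan below 0.05 N and contact force between each of the arm, the fingers and scale_plate below 0.05 N and not (x of bolt in the frame of pan between -0.05 and 0.05 m and y of bolt in the frame of pan between -0.07 and 0.07 m and z of bolt in the frame of pan between -0.01 and 0.045 m)), for 0.05 s.
At the end, for the whole second after the job is handed in: The pan sits flat inside the plate's four corners (within 9 mm of the plate's centre, within 3 mm of its face, tilt under 0.04 rad), the bolt is at rest inside the pan, the tare key is up again (x of pan in the frame of plate_top between -0.009 and 0.009 m and y of pan in the frame of plate_top between -0.009 and 0.009 m and z of pan in the frame of plate_top between -0.003 and 0.003 m and angle between pan's own z axis and vertical below 0.04 rad and contact force between pan and scale_plate above 1 N and x of bolt in the frame of pan between -0.05 and 0.05 m and y of bolt in the frame of pan between -0.07 and 0.07 m and z of bolt in the frame of pan between -0.01 and 0.045 m and contact force between bolt and pan above 0.5 N and linear speed of each of bolt, pan below 0.02 m/s and value of joint tare_key below 0.001 m); the robot touches nothing.
It fails at once if the tare key is pressed while the bolt is in the pan (value of joint tare_key above 0.0025 m and (x of bolt in the frame of pan between -0.05 and 0.05 m and y of bolt in the frame of pan between -0.07 and 0.07 m and z of bolt in the frame of pan between -0.01 and 0.045 m)).
It fails at once if the pan is slammed or pressed onto the scale (more than 60 N on the weighing plate) (contact force between scale_plate and anything else above 60 N).
It fails at once if the bolt is dropped or thrown into the pan (faster than 0.7 m/s in the pan), or rammed in with more than 40 N (((x of bolt in the frame of pan between -0.05 and 0.05 m and y of bolt in the frame of pan between -0.07 and 0.07 m and z of bolt in the frame of pan between -0.01 and 0.045 m) and linear speed of bolt above 0.7 m/s) or contact force between bolt and pan above 40 N).
It fails at once if the pan is dropped onto the scale (faster than 0.6 m/s within 40 mm of the plate) (distance between pan and plate_top below 0.04 m and linear speed of pan above 0.6 m/s).
It fails at once if a thing that should stay is shifted by more than 30 mm (distance of any of wax_tin, sanding_block from where it was at the start of the episode above 0.03 m).
It also fails if it takes over 69 s, if anything falls off the work surface, if the arm or the gripper's body presses on something with over 40 N, if the wrist force passes 120 N, or if a joint passes its speed limit or range.

## Robot

A 6-joint arm with a two-finger parallel gripper is mounted at the origin on the work surface; the furniture and walls round the work are solid. World frame = base frame: x ahead of the robot, y to its left, z up, the work surface at z = 0. Lengths are in m, angles in rad, forces in N, time in s.
With the tool pointing down it reaches from about 0.275 to 0.725 m from the base axis. Payload 15.9 kg.
Tool frame: the origin (TCP) lies at the very end of the fingers, on their centre line; the grasp point (between the pads) lies 19 mm behind it; z points along the fingers, y is the line along which they close (so a half turn about z gives the same grasp; the last joint's range is limited). The gripper opens to 85 mm and grips with 20 to 120 N. Pads are 22 mm wide; open, the fingers measure 114 mm over their backs; the gripper's body (76 mm by 85 mm) begins 54 mm behind the grasp point. The pads swing forward as they close: fully open they stand 13 mm farther back than shut.
Start: joints at [1.339, 0.213, -0.034, 1.323, 0, 1.571], TCP at [0.115, 0.487, 0.231] pointing down, gripper open.
Joint ranges: [-2.98, 2.98], [-0.74, 1.72], [-1.14, 1.35], [-2.1, 2.04], [-1.57, 1.44], [-3.14, 3.14]. Speed limits (rad/s): [1.89, 1.89, 2.39, 2.57, 3.14, 3.14].

## Interface

Orientations are given as a rotation vector (axis times angle).
In Python, from bench import env gives the robot as it stands.
- The arm moves only by the tool send_rows, never from a script. Its argument "motion" is a list of rows, each a list of 5 numbers: the opening, from -1 (shut) to 1 (fully open), then the shift along the tool's x, y, z in m, then the turn about the tool's z in rad. In form: [[gripper, dx, dy, dz, roll], ...]. A call has exactly 5 rows; each row is the pose to reach, as a shift and turn from the pose commanded when the call began, along the tool's axes at that moment; what a row does not reach only later rows make up. A row lasts 1/12 s, in which the tool goes at most 41.7 mm and 7.16 degrees, less where a joint would pass 70% of its speed; a pose out of reach is approached as far as the arm can. A call with a gripper value outside its range is refused whole. The fingers move at their own pace and stop on an object; the grip force is fixed at half the most. Time passes only in rows, so rows that repeat a pose let the fingers close, or fill a call up. It gives the time, the measured TCP pose, the force, the opening and the grip force at its end, in the units of the state.
- env.state(): the state, without advancing time (a new reading comes with each control period).
- env.grab_frame(name): name is "side" or "top"; returns (picture, depth): 400x640x3 uint8, blue, green, red; 400x640 float32, m along the optical axis (not along the pixel's ray), 0 where there is no reading.
- env.camera_model(name): a dict with "fx", "fy", "cx", "cy" (pixels), "camera_from_world" (4x4, takes a point from world to camera coordinates). Camera axes: x right, y up, looking along -z (the intrinsics and any distortion apply to the point x, -y, -z); pixel columns grow to the right and rows downward; lengths in m; the calibration is good to about 2 mm. A picture is of the moment at which its call begins. camera_model takes no time and is no camera call.
- env.finish_job(): hands the job in; it is judged then, once.
The state is a dict: "time": time; "qpos": joint angles; "qd": joint speeds; "tau": joint torques, N m; "position": TCP position; "tool_rot": TCP orientation; "wrist_force": force on the tool from outside, world axes, zero at the start; "moment": the same for the moment, N m; "finger_gap": opening from 0.0 (shut) to 1.0 (fully open); "grip_force": force on a finger pad.
Only numpy, scipy, OpenCV 4.12 (cv2) and the standard library are available. Lean on these libraries where they do the work, as an engineer would, in place of code of your own. Each camera call takes 0.05 s, during which the arm holds its last target. There are 200 camera calls.

## Working session

There is one attempt and no reset: what is moved stays moved. The work goes in short steps, Python scripts to look and compute and a tool call to move; the robot and the scene stay as the last step left them, time stands still between calls to the robot, and variables do not carry over. Pictures are saved under pics/ and viewed, at most 10 in all, crops included, and the job is handed in when it is done.

Besides the shell and the picture viewer there is one more tool, called as name(argument=value, ...) on one line, values as JSON. send_rows: Moves the arm, as the interface text tells. Its arguments: {"type":"object","properties":{"motion":{"type":"array"}},"required":["motion"]}

```bash
ls; mkdir -p pics
cat > h.py <<'E'
import numpy as np,cv2
from bench import env
def snap(n):
    im,d=env.grab_frame(n); np.savez(''+n+'.npz',im=im,d=d); return im,d
def load(n):
    z=np.load(''+n+'.npz'); return z['im'],z['d']
def world(n,u,v,d):
    m=env.camera_model(n); T=np.linalg.inv(m['camera_from_world'])
    u=np.asarray(u,float);v=np.asarray(v,float)
    p=np.stack([(u-m['cx'])/m['fx']*d,-(v-m['cy'])/m['fy']*d,-d,np.ones_like(d)],-1)
    return (p@T.T)[...,:3]
def cloud(n,d):
    v,u=np.mgrid[:400,:640]; return world(n,u,v,d)
def proj(n,P):
    m=env.camera_model(n); q=m['camera_from_world']@np.r_[P,1]
    return m['cx']+m['fx']*q[0]/-q[2], m['cy']-m['fy']*q[1]/-q[2]
E
python3 - <<'E'
from h import *
for n in ['top','side']:
    im,d=snap(n); cv2.imwrite(f'pics/{n}0.png',im)
    m=env.camera_model(n); print(n,{k:v for k,v in m.items() if k!='camera_from_world'}); print(np.linalg.inv(m['camera_from_world']).round(3))
print(env.state())
E
```

```text
pics
top {'fx': 508.659710772234, 'fy': 508.659710772234, 'cx': 312.7830911020992, 'cy': 196.39926725273455}
[[ 0.005  0.997 -0.075  0.35 ]
 [-1.     0.003 -0.017  0.021]
 [-0.016  0.075  0.997  1.533]
 [ 0.     0.     0.     1.   ]]
side {'fx': 424.60925140052746, 'fy': 424.60925140052746, 'cx': 318.51660306764404, 'cy': 195.9824638929874}
[[ 0.683  0.459 -0.568 -0.218]
 [-0.73   0.435 -0.527 -0.571]
 [ 0.006  0.775  0.632  0.773]
 [ 0.     0.     0.     1.   ]]
{'time': 0.1, 'qpos': array([ 1.33899165e+00,  2.13266410e-01, -3.49605699e-02,  1.32348973e+00,
       -2.99489039e-06,  1.57080320e+00]), 'qd': array([ 0.00120072, -0.00051417,  0.00300713, -0.00021437,  0.00134745,
       -0.00136903]), 'tau': array([ 1.49606407e-03, -6.87245965e+01,  4.87807488e+01,  1.19530593e-02,
        4.39433313e-05,  9.86362352e-06]), 'position': array([0.11480198, 0.4863465 , 0.2309001 ]), 'tool_rot': array([-3.63301971e-01, -3.12041087e+00,  1.43653494e-03]), 'wrist_force': array([-0.25701866,  0.11243693, -0.13125619]), 'moment': array([-0.03796785, -0.01181179, -0.02149576]), 'grip_force': 0.0, 'finger_gap': 1.0036298681540943}
```

View pics/top0.png

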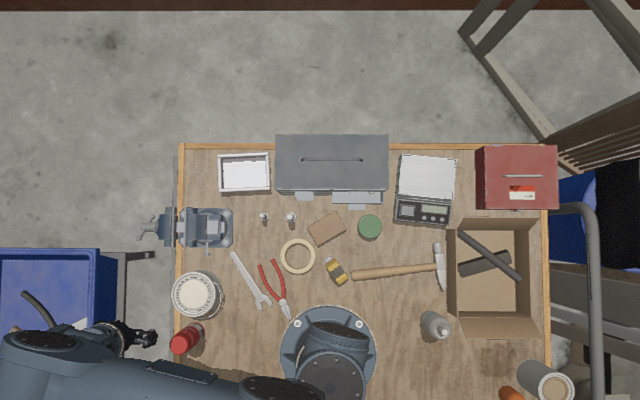

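View pics/side0.png

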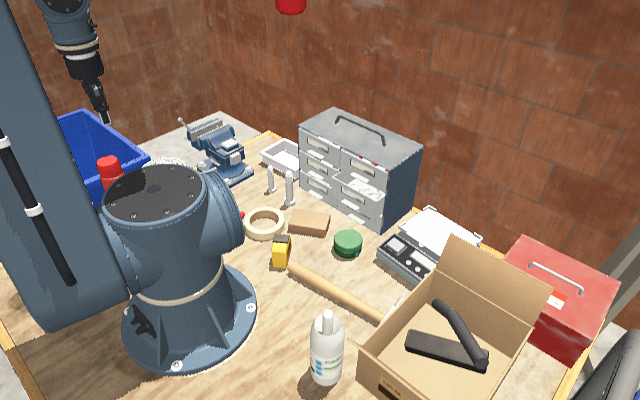

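The top view shows the pan at (244,172), two upright bolts at (264,217) and (291,217), and the scale at (425,188) with its tare key at lower left near (408,210). In the side view the bolts are at (270,180) and (289,188), and the right one looks taller. I'll measure these and enlarge them.

Run:
```python
from h import *
it,dt=load('top'); is_,ds=load('side')
Ct=cloud('top',dt); Cs=cloud('side',ds)
a=cv2.resize(it[145:230,210:310],None,fx=4,fy=4,interpolation=cv2.INTER_CUBIC)
b=cv2.resize(it[145:230,385:485],None,fx=4,fy=4,interpolation=cv2.INTER_CUBIC)
c=cv2.resize(is_[155:225,250:310],None,fx=3.43,fy=3.43,interpolation=cv2.INTER_CUBIC)
d=cv2.resize(is_[195:265,370:490],None,fx=3.43,fy=3.43,interpolation=cv2.INTER_CUBIC)
W=np.zeros((a.shape[0]+c.shape[0],800,3),np.uint8)
W[:340,:400]=a;W[:340,400:800]=b;W[340:,:c.shape[1]]=c;W[340:,300:300+d.shape[1]]=d
cv2.imwrite('pics/crop1.png',W); print(W.shape)
# top-of-bolt clusters from each view
for nm,C in (('top',Ct),('side',Cs)):
    for lo,hi in ((.10,.16),(.04,.10)):
        R=(C[...,0]>.24)&(C[...,0]<.40)&(C[...,1]>lo-.04)&(C[...,1]<hi+.02)&(C[...,2]>.04)&(C[...,2]<.12)
        n,l,s,ce=cv2.connectedComponentsWithStats(R.astype(np.uint8))
        for k in range(1,n):
            if s[k,4]>3:
                P=C[l==k]; print(nm,s[k],P.mean(0).round(4),'zmax',P[:,2].max().round(4), 'top mean',P[P[:,2]>P[:,2].max()-.006].mean(0).round(4))
        
# pan rim
for nm,C in (('top',Ct),('side',Cs)):
    R=(C[...,0]>.42)&(C[...,0]<.62)&(C[...,1]>.15)&(C[...,1]<.36)&(C[...,2]>.034)&(C[...,2]<.05)
    P=C[R]; r=cv2.minAreaRect(P[:,:2].astype(np.float32)); print(nm,'pan',len(P),r,np.median(P[:,2]))
    R=(C[...,0]>.40)&(C[...,0]<.63)&(C[...,1]<-.2)&(C[...,1]>-.42)&(C[...,2]>.055)&(C[...,2]<.075)
    n,l,s,ce=cv2.connectedComponentsWithStats(R.astype(np.uint8)); k=1+s[1:,4].argmax()
    P=C[l==k]; r=cv2.minAreaRect(P[:,:2].astype(np.float32)); print(nm,'plate',s[k],r,np.median(P[:,2]))
```

```text
(580, 800, 3)
top [286 217   8   4  23] [0.3954 0.1097 0.0993] zmax 0.116 top mean [0.3957 0.1151 0.1126]
top [286 217   8   4  23] [0.3954 0.1097 0.0993] zmax 0.116 top mean [0.3957 0.1151 0.1126]
top [326 264   3   7  13] [0.2574 0.002  0.0522] zmax 0.0619 top mean [0.2538 0.0009 0.0598]
side [285 171   8  23 131] [0.3938 0.1084 0.0782] zmax 0.1098 top mean [0.3954 0.1098 0.1066]
side [285 171   8  23 131] [0.3938 0.1084 0.0782] zmax 0.1098 top mean [0.3954 0.1098 0.1066]
top pan 581 ((0.5343376398086548, 0.25266915559768677), (0.1137581542134285, 0.15331189334392548), 3.1966614723205566) 0.041528865076111865
top plate [ 398  153   59   47 2275] ((0.5199654698371887, -0.28472062945365906), (0.16087597608566284, 0.12082250416278839), 84.42244720458984) 0.06282900254407764
side pan 307 ((0.5335487723350525, 0.25378161668777466), (0.11764371395111084, 0.1583532691001892), 2.308929920196533) 0.040755033576376
side plate [ 398  204   85   52 1831] ((0.5187461376190186, -0.2844257652759552), (0.16168935596942902, 0.12354262173175812), 84.6445541381836) 0.06260097321200442
```

View pics/crop1.png

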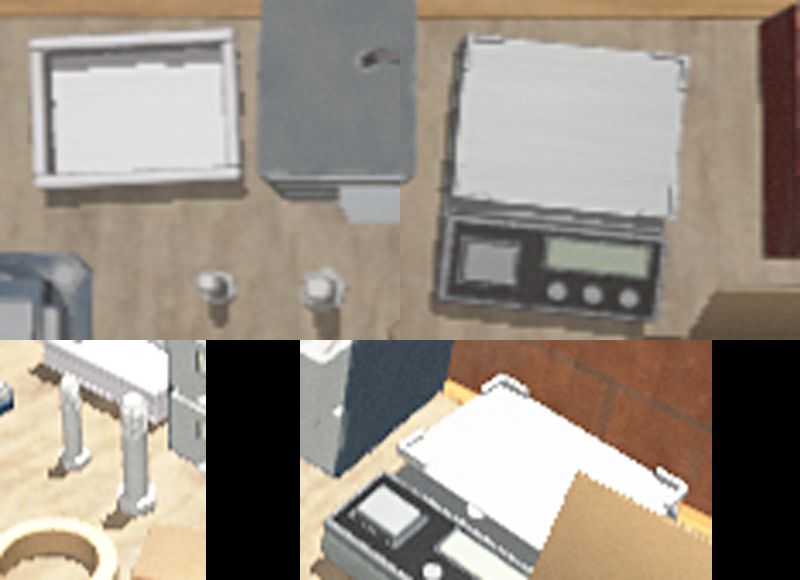

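The crop shows two candidate bolts. Left is at top (264,217), side (270,180). Right is at top (290.5,217), side (289,188), and stands about 110 mm, so it is too tall for an 84 mm bolt. The tare key is at top (407,211). Next I'll measure the left bolt and the key.

Run:
```python
from h import *
it,dt=load('top'); is_,ds=load('side')
for nm,d in (('top',dt),('side',ds)):
    C=cloud(nm,d)
    for lab,y0,y1 in(('L',.15,.22),('R',.08,.14)):
        R=(C[...,0]>.35)&(C[...,0]<.45)&(C[...,1]>y0)&(C[...,1]<y1)&(C[...,2]>.015)&(C[...,2]<.13)
        if nm=='side': R&=(np.arange(640)[None]<300)
        n,l,s,ce=cv2.connectedComponentsWithStats(R.astype(np.uint8))
        for k in range(1,n):
            if s[k,4]>5:
                P=C[l==k]; h=np.percentile(P[:,2],97);T=P[P[:,2]>h-.006]
                print(nm,lab,s[k],'z97',h.round(4),'top',T.mean(0).round(4),'bbox',P.min(0).round(3),P.max(0).round(3))
    if nm=='top':
        print('key',C[207:216,402:413].reshape(-1,3).mean(0).round(4)); print(C[211,396:420].round(3)[:,1:], C[200:222,407].round(3)[:,[0,2]])
    else:
        for z,n in ((.074,'kL'),):pass
# triangulate left/right bolt silhouettes: print top-view tiny grayscale depth heights
C=cloud('top',dt); print((C[211:224,258:272,2]*1000).round().astype(int)); print((C[211:224,284:298,2]*1000).round().astype(int))
C=cloud('side',ds); print((C[166:194,264:278,2]*1000).round().astype(int))
print(proj('side',[.445,-.245,.058]),proj('side',[.395,.18,.084]),proj('side',[.395,.18,.0]))
```

```text
top L [259 213   9   8  45] z97 0.0906 top [0.403  0.1928 0.0873] bbox [0.393 0.182 0.015] [0.414 0.2   0.092]
top R [285 212  11  11  65] z97 0.1118 top [0.4    0.1113 0.1089] bbox [0.387 0.098 0.015] [0.417 0.128 0.116]
key [ 0.4185 -0.2251  0.0736]
[[-0.197  0.049]
 [-0.2    0.052]
 [-0.203  0.05 ]
 [-0.206  0.049]
 [-0.209  0.052]
 [-0.21   0.061]
 [-0.213  0.059]
 [-0.215  0.063]
 [-0.22   0.055]
 [-0.222  0.056]
 [-0.224  0.061]
 [-0.227  0.061]
 [-0.231  0.055]
 [-0.233  0.063]
 [-0.236  0.061]
 [-0.239  0.061]
 [-0.242  0.058]
 [-0.246  0.053]
 [-0.25   0.049]
 [-0.252  0.049]
 [-0.255  0.051]
 [-0.257  0.054]
 [-0.261  0.05 ]
 [-0.263  0.052]] [[0.451 0.058]
 [0.448 0.056]
 [0.445 0.059]
 [0.443 0.053]
 [0.44  0.056]
 [0.436 0.058]
 [0.434 0.058]
 [0.431 0.059]
 [0.427 0.064]
 [0.425 0.063]
 [0.422 0.058]
 [0.419 0.061]
 [0.416 0.058]
 [0.413 0.059]
 [0.41  0.057]
 [0.408 0.058]
 [0.405 0.044]
 [0.402 0.047]
 [0.399 0.05 ]
 [0.396 0.048]
 [0.393 0.046]
 [0.391 0.037]]
side L [267 165   7  24 123] z97 0.0862 top [0.4023 0.1914 0.0839] bbox [0.394 0.182 0.015] [0.41  0.2   0.0
[... 3161 characters left out ...]
2  23  26  25  22   3  -1   4   0]
 [  1   2   1   1  15  20  22  21  19  19  10  -1   1   0]
 [  2   3   1  11  10  14  15  19  18  16  10  12   3   0]
 [ -1   1   2  11  13  14  10  12  16  12  10  11   0  -2]
 [  0   1   0   5  12  11  12  11  12  12   9   7  -2   2]
 [  1   2   1   1   7   8   8   9  10  10   4   2  -1   0]
 [  2  -1   0   4   2   7   7   4   5   7   5  -1   2  -2]
 [  0  -1   3   2   2   1   3   3   4  -1  -1  -1  -3  -2]
 [  5   2  -1   3   0  -2   0   1   4   1   1   3  -2   0]]
(np.float64(407.85639305403936), np.float64(242.01780065740843)) (np.float64(270.32887813354387), np.float64(169.48392921318919)) (np.float64(272.2414400692123), np.float64(193.0500071644064))
```

Left bolt: the shank is about 16 mm wide and it stands 84–87 mm in both views, so it is the one meant. It is at about (0.402, 0.192). The right one is 108 mm tall and about 20 mm across, so I leave it alone. Rim height is 41 mm and plate height 62 mm; both match the text. Now I'll plan the first move.

```bash
cat > plan.py <<'E'
from h import *
from scipy.spatial.transform import Rotation as Ro
def plan(wps,start=None):
    "wps: (x,y,z,yaw of tool y) each -> one call's total shift in tool axes + roll"
    s=env.state(); R=Ro.from_rotvec(s['tool_rot']).as_matrix(); p=s['position']
    yaw=np.arctan2(R[1,1],R[0,1]); print('now',p.round(4),'yaw',round(yaw,4),'tilt',R[2].round(3),'F',s['wrist_force'].round(1),'t',round(s['time'],2))
    if start is not None: p,yaw=np.array(start[:3]),start[3]
    for x,y,z,w in wps:
        ty=np.array([np.cos(yaw),np.sin(yaw),0]); tz=np.array([0,0,-1]); tx=np.cross(ty,tz)
        d=np.array([x,y,z])-p
        print([round(float(v),3) for v in (d@tx,d@ty,d@tz,yaw-w)])
        p,yaw=np.array([x,y,z]),w
def pan_rim(): 
    return
E
python3 - <<'E'
from plan import *
plan([(.27,.42,.23,.75),(.43,.33,.23,.25),(.5854,.2556,.2,.05),(.5854,.2556,.06,.05),(.5854,.2556,.018,.05)])
E
```

```text
now [0.1148 0.4863 0.2309] yaw 1.339 tilt [-0.    -0.001 -1.   ] F [-0.3  0.1 -0.1] t 0.1
[-0.166, -0.029, 0.001, 0.589]
[-0.175, 0.056, 0.0, 0.5]
[-0.111, 0.132, 0.03, 0.2]
[0.0, 0.0, 0.14, 0.0]
[0.0, 0.0, 0.042, 0.0]
```

send_rows(motion=[[1,-0.033,-0.006,0,0.118],[1,-0.066,-0.012,0,0.236],[1,-0.1,-0.018,0,0.354],[1,-0.133,-0.024,0,0.472],[1,-0.166,-0.029,0,0.589]])

```text
time: 0.52
position: [0.2709, 0.4191, 0.2311]
tool_rot: [-1.261, -2.877, 0.001]
wrist_force: [-0.7, 1.2, -0.3]
finger_gap: 1.002
grip_force: 0.0
```

send_rows(motion=[[1,-0.035,0.011,0,0.1],[1,-0.07,0.022,0,0.2],[1,-0.105,0.034,0,0.3],[1,-0.14,0.045,0,0.4],[1,-0.175,0.056,0,0.5]])

```text
time: 0.93
position: [0.4313, 0.329, 0.2311]
tool_rot: [-1.933, -2.476, 0.001]
wrist_force: [0.4, 0.3, 0.2]
finger_gap: 0.999
grip_force: 0.0
```

send_rows(motion=[[1,-0.022,0.026,0.006,0.04],[1,-0.044,0.053,0.012,0.08],[1,-0.067,0.079,0.018,0.12],[1,-0.089,0.106,0.024,0.16],[1,-0.111,0.132,0.03,0.2]])

```text
time: 1.35
position: [0.5867, 0.2542, 0.2006]
tool_rot: [-2.168, -2.274, 0.001]
wrist_force: [0.4, 0.2, -0.1]
finger_gap: 0.995
grip_force: 0.0
```

Run:
```python
from plan import *
plan([(.5854,.2556,.06,.05),(.5854,.2556,.018,.05)])
for n in ('top',):
    im,d=snap(n);C=cloud(n,d)
    R=(C[...,0]>.42)&(C[...,0]<.53)&(C[...,1]>.15)&(C[...,1]<.36)&(C[...,2]>.03)&(C[...,2]<.055)
    print(R.sum())
```

```text
now [0.5867 0.2542 0.2006] yaw 0.0477 tilt [-0.    -0.001 -1.   ] F [ 0.4  0.2 -0.1] t 1.35
[0.001, -0.001, 0.141, -0.002]
[0.0, 0.0, 0.042, 0.0]
20
```

send_rows(motion=[[1,0,-0.001,0.035,0],[1,0,-0.001,0.07,0],[1,0,-0.001,0.1,0],[1,0,-0.001,0.125,0],[1,0,-0.001,0.145,0]])

```text
time: 1.82
position: [0.5832, 0.2549, 0.0535]
tool_rot: [-2.165, -2.275, 0.004]
wrist_force: [-0.2, -0.4, 0.4]
finger_gap: 0.999
grip_force: 0.0
```

send_rows(motion=[[1,0,0,0.01,0],[1,0,0,0.02,0],[1,0,0,0.03,0],[1,0,0,0.036,0],[1,0,0,0.036,0]])

```text
time: 2.23
position: [0.5841, 0.2553, 0.0195]
tool_rot: [-2.165, -2.276, 0.001]
wrist_force: [-0.2, -0.2, 0.3]
finger_gap: 0.998
grip_force: 0.0
```

send_rows(motion=[[-1,0,0,0,0],[-1,0,0,0,0],[-1,0,0,0,0],[-1,0,0,0,0],[-1,0,0,0,0]])

```text
time: 2.65
position: [0.5846, 0.2555, 0.0207]
tool_rot: [2.165, 2.276, 0.001]
wrist_force: [-0.8, -0.0, -0.3]
finger_gap: 0.297
grip_force: 0.0
```

send_rows(motion=[[-1,0,0,0,0],[-1,0,0,0,0],[-1,0,0,0,0],[-1,0,0,0,0],[-1,0,0,0,0]])

```text
time: 3.07
position: [0.5847, 0.2555, 0.0207]
tool_rot: [2.165, 2.276, 0.001]
wrist_force: [-0.1, -0.3, 5.4]
finger_gap: 0.103
grip_force: 59.2
```

send_rows(motion=[[-1,0,0,-0.01,0],[-1,0,0,-0.03,0],[-1,0,0,-0.055,0],[-1,0,0,-0.08,0],[-1,0,0,-0.1,0]])

```text
time: 3.48
position: [0.5844, 0.2555, 0.1226]
tool_rot: [2.165, 2.276, 0.001]
wrist_force: [0.6, -0.3, -1.5]
finger_gap: 0.103
grip_force: 58.8
```

send_rows(motion=[[-1,0,0,-0.025,0],[-1,0,0,-0.055,0],[-1,0,0,-0.085,0],[-1,0,0,-0.115,0],[-1,0,0,-0.14,0]])

```text
time: 3.9
position: [0.5841, 0.2553, 0.2631]
tool_rot: [2.165, 2.276, 0.002]
wrist_force: [1.1, 0.2, -1.0]
finger_gap: 0.1
grip_force: 58.8
```

send_rows(motion=[[-1,0,0,-0.02,0],[-1,0,0,-0.04,0],[-1,0,0,-0.06,0],[-1,0,0,-0.07,0],[-1,0,0,-0.07,0]])

```text
time: 4.32
position: [0.5847, 0.2556, 0.3329]
tool_rot: [2.164, 2.275, 0.005]
wrist_force: [-0.3, 0.9, -1.8]
finger_gap: 0.102
grip_force: 58.8
```

Run:
```python
from plan import *
a,d=snap('top');b,e=snap('side')
C=cloud('top',d)
u,v=proj('top',[.53,.253,.33]);u2,v2=proj('side',[.53,.253,.33]); print(u,v,u2,v2)
c1=cv2.resize(a[120:240,180:300],(480,480)); c2=cv2.resize(b[40:200,220:340],(320,427)); W=np.zeros((480,800,3),np.uint8); W[:,:480]=c1;W[:427,480:]=c2
cv2.imwrite('pics/lift.png',W)
for nm,dd in (('top',d),('side',e)):
    C=cloud(nm,dd); R=(C[...,0]>.44)&(C[...,0]<.545)&(C[...,1]>.15)&(C[...,1]<.36)&(C[...,2]>.28)&(C[...,2]<.40)
    P=C[R]; 
    A=np.c_[P[:,:2],np.ones(len(P))]
    T=P[P[:,2]>np.median(P[:,2])-.1]; print(nm,len(P),P.min(0).round(3),P.max(0).round(3),np.histogram(P[:,2],8))
plan([(.58,.1,.33,.0),(.58,-.08,.33,-.05),(.571,-.25,.33,-.095)])
```

```text
224.09908821014687 158.6278545776841 283.6480223427273 62.58714651824306
top 44 [0.516 0.176 0.348] [0.544 0.186 0.359] (array([ 2,  7,  8,  6,  7, 13,  0,  1]), array([0.34771163, 0.34914304, 0.35057445, 0.35200586, 0.35343727,
       0.35486868, 0.35630009, 0.3577315 , 0.3591629 ]))
side 994 [0.47  0.173 0.31 ] [0.545 0.329 0.4  ] (array([192, 242, 188, 347,   1,   0,   2,  22]), array([0.30978429, 0.32101572, 0.33224716, 0.3434786 , 0.35471004,
       0.36594147, 0.37717291, 0.38840435, 0.39963578]))
now [0.5844 0.2555 0.33  ] yaw 0.05 tilt [ 0.  0. -1.] F [ 0.6 -0.5 -3.2] t 4.42
[-0.155, -0.012, 0.0, 0.05]
[-0.18, 0.0, 0.0, 0.05]
[-0.17, -0.0, 0.0, 0.045]
```

View pics/lift.png

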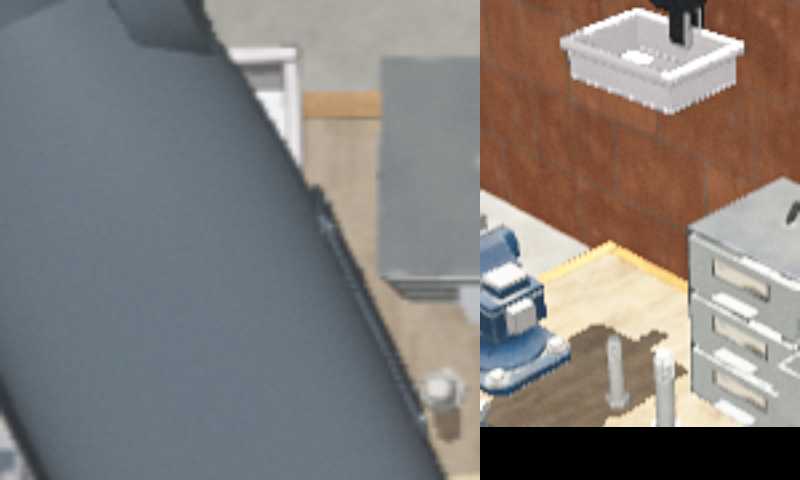

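The pan hangs level in the grip: in the crop its rim is at (650,45), and its underside is about 0.31 m up. I'll carry it over the cabinet.

send_rows(motion=[[-1,-0.015,-0.001,0,0.005],[-1,-0.045,-0.003,0,0.015],[-1,-0.08,-0.006,0,0.03],[-1,-0.117,-0.009,0,0.04],[-1,-0.155,-0.012,0,0.05]])

```text
time: 4.83
position: [0.5791, 0.0987, 0.329]
tool_rot: [-2.22, -2.221, 0.002]
wrist_force: [0.9, 0.5, -2.6]
finger_gap: 0.098
grip_force: 58.8
```

send_rows(motion=[[-1,-0.037,0,0,0.01],[-1,-0.073,0,0,0.02],[-1,-0.109,0,0,0.03],[-1,-0.145,0,0,0.04],[-1,-0.18,0,0,0.05]])

```text
time: 5.25
position: [0.5792, -0.0817, 0.3293]
tool_rot: [-2.276, -2.164, 0.002]
wrist_force: [0.6, -0.2, -1.6]
finger_gap: 0.101
grip_force: 58.8
```

send_rows(motion=[[-1,-0.036,0,0,0.01],[-1,-0.072,0,0,0.02],[-1,-0.106,0,0,0.03],[-1,-0.14,0,0,0.04],[-1,-0.17,0,0,0.047]])

```text
time: 5.67
position: [0.5706, -0.2517, 0.3291]
tool_rot: [-2.327, -2.109, 0.001]
wrist_force: [0.4, -0.1, -2.7]
finger_gap: 0.103
grip_force: 58.8
```

Run:
```python
from plan import *
plan([(.5708,-.2896,.25,-.097),(.5708,-.2896,.13,-.097)])
```

```text
now [ 0.5706 -0.2517  0.3291] yaw -0.0982 tilt [ 0.    -0.002 -1.   ] F [ 0.4 -0.1 -2.7] t 5.67
[-0.038, 0.004, 0.079, -0.001]
[0.0, 0.0, 0.12, 0.0]
```

send_rows(motion=[[-1,-0.015,0.001,0.01,0],[-1,-0.03,0.003,0.03,0],[-1,-0.038,0.004,0.055,0],[-1,-0.038,0.004,0.085,0],[-1,-0.038,0.004,0.11,0]])

```text
time: 6.08
position: [0.5708, -0.2877, 0.2169]
tool_rot: [-2.325, -2.109, 0.001]
wrist_force: [-0.1, 0.0, -1.5]
finger_gap: 0.101
grip_force: 58.8
```

send_rows(motion=[[-1,0,0,0.025,0],[-1,0,0,0.05,0],[-1,0,0,0.07,0],[-1,0,0,0.085,0],[-1,0,0,0.085,0]])

```text
time: 6.5
position: [0.5695, -0.2863, 0.1307]
tool_rot: [-2.321, -2.107, 0.003]
wrist_force: [-0.6, 0.5, -2.1]
finger_gap: 0.105
grip_force: 58.9
```

Run:
```python
from plan import *
a,d=snap('top');b,e=snap('side')
cv2.imwrite('pics/over.png',np.hstack([cv2.resize(a[140:240,380:480],(400,400)),cv2.resize(b[150:250,370:470],(400,400))]))
plan([(.5708,-.2896,.09,-.097)])
for nm,dd in (('top',d),('side',e)):
    C=cloud(nm,dd); z=env.state()['position'][2]+.0215
    R=(C[...,0]>.42)&(C[...,0]<.53)&(C[...,1]>-.4)&(C[...,1]<-.18)&(abs(C[...,2]-z)<.006)
    n,l,s,ce=cv2.connectedComponentsWithStats(R.astype(np.uint8)); k=1+s[1:,4].argmax()
    P=C[l==k]; print(nm,len(P),P.min(0).round(4),P.max(0).round(4),np.median(P[:,2]))
```

```text
now [ 0.5712 -0.2872  0.1347] yaw -0.0967 tilt [ 0.001 -0.002 -1.   ] F [ 0.8  0.4 -1.2] t 6.6
[-0.002, -0.0, 0.045, 0.0]
top 66 [ 0.4688 -0.2128  0.1503] [ 0.5293 -0.2017  0.1588] 0.1529216997477183
side 418 [ 0.4535 -0.3586  0.1503] [ 0.5294 -0.2012  0.1578] 0.15360928977347915
```

View pics/over.png

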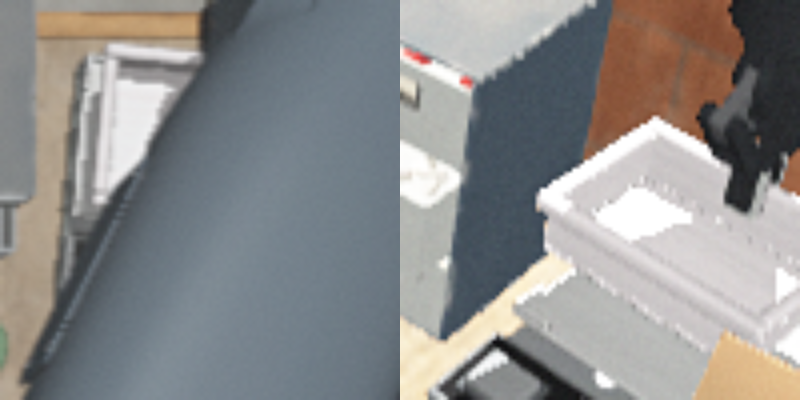

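The pan is in line above the plate. Its left rim edge measures within 1–2 mm of where it should be. Lowering slowly.

send_rows(motion=[[-1,-0.002,0,0.01,0],[-1,-0.002,0,0.02,0],[-1,-0.002,0,0.03,0],[-1,-0.002,0,0.04,0],[-1,-0.002,0,0.044,0]])

```text
time: 7.02
position: [0.571, -0.2896, 0.0892]
tool_rot: [-2.325, -2.11, 0.001]
wrist_force: [-0.4, -0.2, -2.0]
finger_gap: 0.103
grip_force: 58.9
```

send_rows(motion=[[-1,0,0,0.001,0],[-1,0,0,0.002,0],[-1,0,0,0.003,0],[-1,0,0,0.004,0],[-1,0,0,0.004,0]])

```text
time: 7.43
position: [0.5719, -0.29, 0.0875]
tool_rot: [2.326, 2.111, 0.0]
wrist_force: [-0.6, -0.0, -2.6]
finger_gap: 0.102
grip_force: 58.9
```

send_rows(motion=[[-1,0,0,0.001,0],[-1,0,0,0.002,0],[-1,0,0,0.003,0],[-1,0,0,0.003,0],[-1,0,0,0.003,0]])

```text
time: 7.85
position: [0.5717, -0.2899, 0.0842]
tool_rot: [-2.326, -2.111, 0.0]
wrist_force: [-0.1, -0.1, -2.9]
finger_gap: 0.104
grip_force: 58.9
```

Run:
```python
from plan import *
plan([(.5708,-.2896,.082,-.097)])
```

```text
now [ 0.5717 -0.2899  0.0842] yaw -0.097 tilt [ 0. -0. -1.] F [-0.1 -0.1 -2.9] t 7.85
[0.0, -0.001, 0.002, 0.0]
```

send_rows(motion=[[-1,0,0,0.001,0],[-1,0,0,0.001,0],[-1,0,0,0.002,0],[-1,0,0,0.002,0],[-1,0,0,0.002,0]])

```text
time: 8.27
position: [0.5719, -0.29, 0.0824]
tool_rot: [2.326, 2.111, 0.0]
wrist_force: [0.7, -0.5, -0.0]
finger_gap: 0.101
grip_force: 59.4
```

The weight has come off the wrist, so the pan is on the plate. Opening.

send_rows(motion=[[0,0,0,0,0],[0,0,0,0,0],[0,0,0,0,0],[0,0,0,0,0],[0,0,0,0,0]])

```text
time: 8.68
position: [0.5717, -0.29, 0.0823]
tool_rot: [-2.326, -2.111, 0.0]
wrist_force: [0.2, 0.5, -0.6]
finger_gap: 0.499
grip_force: 0.0
```

send_rows(motion=[[0,0,0,-0.01,0],[0,0,0,-0.03,0],[0,0,0,-0.06,0],[0,0,0,-0.095,0],[0,0,0,-0.12,0]])

```text
time: 9.1
position: [0.5719, -0.29, 0.206]
tool_rot: [2.325, 2.11, 0.001]
wrist_force: [-0.0, -0.6, 0.9]
finger_gap: 0.498
grip_force: 0.0
```

Run:
```python
from plan import *
plan([(.419,-.2265,.2,-.097)])
```

```text
now [ 0.5719 -0.29    0.206 ] yaw -0.0969 tilt [-0.001  0.002 -1.   ] F [-0.  -0.6  0.9] t 9.1
[0.048, -0.158, 0.006, 0.0]
```

send_rows(motion=[[-1,0.008,-0.028,0.006,0],[-1,0.018,-0.06,0.006,0],[-1,0.03,-0.095,0.006,0],[-1,0.04,-0.13,0.006,0],[-1,0.048,-0.158,0.006,0]])

```text
time: 9.52
position: [0.417, -0.2259, 0.1969]
tool_rot: [2.326, 2.111, 0.0]
wrist_force: [0.9, -0.2, 0.2]
finger_gap: -0.001
grip_force: 0.0
```

send_rows(motion=[[-1,0,0,0.025,0],[-1,0,0,0.05,0],[-1,0,0,0.075,0],[-1,0,0,0.09,0],[-1,0,0,0.09,0]])

```text
time: 9.93
position: [0.4177, -0.2261, 0.1044]
tool_rot: [-2.324, -2.109, 0.002]
wrist_force: [-1.5, 0.8, 0.5]
finger_gap: -0.002
grip_force: 0.0
```

Run:
```python
from plan import *
a,d=snap('top');b,e=snap('side')
cv2.imwrite('pics/key.png',np.hstack([cv2.resize(a[140:240,380:480],(400,400)),cv2.resize(b[170:270,370:470],(400,400))]))
plan([(.419,-.2265,.06,-.097)])
C=cloud('side',e)
for nm,dd in (('top',d),('side',e)):
    C=cloud(nm,dd)
    R=(C[...,0]>.42)&(C[...,0]<.62)&(C[...,1]>-.4)&(C[...,1]<-.18)&(abs(C[...,2]-.104)<.007)
    n,l,s,ce=cv2.connectedComponentsWithStats(R.astype(np.uint8)); k=1+s[1:,4].argmax()
    P=C[l==k]; print(nm,len(P),cv2.minAreaRect(P[:,:2].astype(np.float32)),np.median(P[:,2]))
    A=np.c_[P[:,:2]-P[:,:2].mean(0),np.ones(len(P))]; print(np.linalg.lstsq(A,P[:,2],rcond=None)[0].round(4))
```

```text
now [ 0.4192 -0.2269  0.1072] yaw -0.097 tilt [-0.  0. -1.] F [ 0.7  0.1 -0.2] t 10.03
[0.0, -0.0, 0.047, 0.0]
top 268 ((0.5225819945335388, -0.2550250291824341), (0.09402670711278915, 0.113907590508461), 83.4552230834961) 0.10325445485531348
[-0.0052 -0.0045  0.1034]
side 690 ((0.518491268157959, -0.2854570746421814), (0.15311692655086517, 0.115358367562294), 84.62957000732422) 0.10271547387681529
[ 0.0009 -0.0041  0.1023]
```

View pics/key.png

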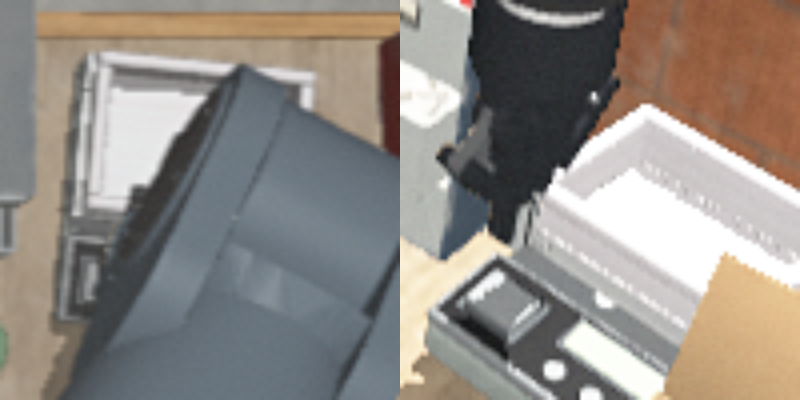

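The pan is seated: its centre is within 1 mm of the plate's, level, rim at 0.103. The side view shows the key top at crop (500,300), which is px (395,245). I'll triangulate it before pressing.

Run:
```python
from plan import *
e=load('side')
C=cloud('side',e[1])
print(proj('side',[.419,-.2265,.058]),proj('top',[.419,-.2265,.058]))
print((C[236:256,384:408,2]*1000).round().astype(int))
R=np.zeros((400,640),bool);R[236:256,384:408]=True
R&=(C[...,2]>.054)&(C[...,2]<.066)&(C[...,0]<.44)&(C[...,1]<-.2)&(C[...,1]>-.255)
P=C[R];print(len(P),P.min(0),P.max(0),cv2.minAreaRect(P[:,:2].astype(np.float32)),np.median(P[:,2]))
```

```text
(np.float64(394.96841174002617), np.float64(243.90335354002264)) (np.float64(406.5601519625854), np.float64(211.03765528845963))
[[ -2   1   1   1   1  51  51  54  53  55  54  57  54  54  55  54  54  44
   44  45  47  45  46  44]
 [  4   0   1   0  51  53  54  52  52  62  59  54  54  55  54  53  54  55
   46  44  48  45  43  44]
 [  1   0   1  50  53  51  53  50  60  60  62  59  53  53  54  54  54  53
   53  54  48  45  46  46]
 [  0  47  50  49  52  51  52  57  57  60  58  61  61  61  51  53  57  53
   56  54  53  46  45  46]
 [ 48  50  51  49  51  52  58  59  59  58  58  60  59  62  61  54  56  54
   56  53  54  54  44  44]
 [ 48  49  50  49  49  57  58  60  60  60  59  60  57  61  60  60  61  53
   55  57  55  57  56  54]
 [ 49  50  47  56  57  57  60  57  59  57  59  58  60  60  60  62  62  60
   53  53  52  54  54  56]
 [ 49  50  51  57  58  58  58  59  58  59  58  59  61  59  60  60  59  59
   59  52  54  55  54  54]
 [ 48  49  55  54  56  56  60  59  58  57  58  56  60  59  60  61  57  61
   59  61  61  53  53  54]
 [ 48  47  48  52  54  56  57  58  56  58  58  60  62  60  59 
[... 559 characters left out ...]
47  47  48  48  45  49  48  49  51  56  55  56  53  50  51
   50  52  50  49  50  53]
 [ 43  46  43  43  47  47  46  48  49  47  50  49  51  52  50  51  48 773
   49  53  50  51  51  50]
 [ 43  46  45  44  46  45  47  48  46  48  48  49  49  52  49  50  48  50
   49  50  50  53  50  51]
 [ 37  42  42  45  46  44  45  46  46  45  46  47  49  49  47  46  50  47
   50  49  49  50  51  50]
 [ 30  37  39  41  42  45  43  46  48  47  47  46  46  47  48  49  47  48
   49  48  48  50  50  49]]
161 [ 0.40342249 -0.25130194  0.05402513] [ 0.43969571 -0.20269112  0.06209228] ((0.42245951294898987, -0.22579729557037354), (0.04832327365875244, 0.034456294029951096), 83.46842956542969) 0.05845575735565167
```

send_rows(motion=[[-1,0,0,0.01,0],[-1,0,0,0.02,0],[-1,0,0,0.03,0],[-1,0,0,0.04,0],[-1,0,0,0.044,0]])

```text
time: 10.45
position: [0.4184, -0.2265, 0.0606]
tool_rot: [-2.325, -2.11, 0.001]
wrist_force: [-0.8, 0.6, -0.1]
finger_gap: 0.001
grip_force: 0.0
```

send_rows(motion=[[-1,0,0,0.002,0],[-1,0,0,0.004,0],[-1,0,0,0.006,0],[-1,0,0,0.008,0],[-1,0,0,0.008,0]])

```text
time: 10.87
position: [0.4195, -0.2269, 0.0544]
tool_rot: [2.326, 2.111, 0.001]
wrist_force: [0.1, 2.7, 4.7]
finger_gap: 0.003
grip_force: 2.2
```

send_rows(motion=[[-1,0,0,0.001,0],[-1,0,0,0.001,0],[-1,0,0,0.002,0],[-1,0,0,0.002,0],[-1,0,0,0.002,0]])

```text
time: 11.28
position: [0.4198, -0.2269, 0.0534]
tool_rot: [2.325, 2.11, 0.002]
wrist_force: [-3.8, 5.6, 19.5]
finger_gap: 0.002
grip_force: 10.0
```

The key is fully down (force is past 5 N and it has bottomed out). Raising clear and heading for the bolt.

send_rows(motion=[[-1,0,0,-0.005,0],[-1,0,0,-0.015,0],[-1,0,0,-0.045,0],[-1,0,0,-0.08,0],[-1,0,0,-0.12,0]])

```text
time: 11.7
position: [0.4182, -0.2265, 0.1734]
tool_rot: [-2.325, -2.11, 0.001]
wrist_force: [1.2, -1.3, -0.6]
finger_gap: 0.001
grip_force: 0.0
```

send_rows(motion=[[0.4,0,0,-0.035,0],[0.4,0,0,-0.07,0],[0.4,0,0,-0.1,0],[0.4,0,0,-0.115,0],[0.4,0,0,-0.115,0]])

```text
time: 12.12
position: [0.4201, -0.2276, 0.2913]
tool_rot: [2.323, 2.107, 0.002]
wrist_force: [0.8, -0.1, 0.4]
finger_gap: 0.691
grip_force: 0.0
```

Run:
```python
from plan import *
a,d=snap('side'); C=cloud('side',d); v=C[239:248,391:400].reshape(-1,3); print('key z',np.median(v[:,2]))
plan([(.41,-.07,.28,-.06),(.405,.1,.28,-.03),(.402,.192,.26,0),(.402,.192,.12,0)])
```

```text
key z 0.05870044368760485
now [ 0.4198 -0.2274  0.2891] yaw -0.0971 tilt [-0.002  0.003 -1.   ] F [ 0.5 -0.3 -1.2] t 12.17
[0.156, -0.025, 0.009, -0.037]
[0.169, -0.015, 0.0, -0.03]
[0.092, -0.006, 0.02, -0.03]
[0.0, 0.0, 0.14, 0.0]
```

The key is back up (0.0587).

send_rows(motion=[[0.4,0.02,-0.003,0,-0.005],[0.4,0.05,-0.008,0,-0.01],[0.4,0.085,-0.014,0,-0.02],[0.4,0.12,-0.019,0,-0.03],[0.4,0.156,-0.025,0,-0.037]])

```text
time: 12.58
position: [0.4084, -0.068, 0.2863]
tool_rot: [-2.287, -2.153, 0.002]
wrist_force: [1.1, -0.4, -0.0]
finger_gap: 0.698
grip_force: 0.0
```

send_rows(motion=[[0.4,0.035,-0.003,0,-0.006],[0.4,0.07,-0.006,0,-0.012],[0.4,0.105,-0.009,0,-0.018],[0.4,0.14,-0.012,0,-0.024],[0.4,0.169,-0.015,0,-0.03]])

```text
time: 13.0
position: [0.4036, 0.1024, 0.2864]
tool_rot: [-2.253, -2.188, 0.002]
wrist_force: [1.1, -0.0, -0.2]
finger_gap: 0.698
grip_force: 0.0
```

send_rows(motion=[[0.4,0.03,-0.002,0.01,-0.01],[0.4,0.055,-0.004,0.02,-0.02],[0.4,0.075,-0.005,0.03,-0.025],[0.4,0.088,-0.006,0.035,-0.03],[0.4,0.092,-0.006,0.04,-0.03]])

```text
time: 13.42
position: [0.4004, 0.1939, 0.2458]
tool_rot: [-2.218, -2.223, 0.003]
wrist_force: [0.6, -0.2, 0.5]
finger_gap: 0.694
grip_force: 0.0
```

send_rows(motion=[[0.4,0,0,0.025,0],[0.4,0,0,0.055,0],[0.4,0,0,0.085,0],[0.4,0,0,0.11,0],[0.4,0,0,0.11,0]])

```text
time: 13.83
position: [0.3986, 0.1906, 0.1329]
tool_rot: [-2.221, -2.219, 0.011]
wrist_force: [-1.8, -0.7, -1.2]
finger_gap: 0.701
grip_force: 0.0
```

Run:
```python
from plan import *
b,e=snap('side'); cv2.imwrite('pics/bolt.png',cv2.resize(b[110:210,220:340],(720,600),interpolation=cv2.INTER_CUBIC))
plan([(.402,.192,.025,0)])
C=cloud('side',e)
R=(C[...,0]>.38)&(C[...,0]<.43)&(C[...,1]>.17)&(C[...,1]<.215)&(C[...,2]>.015)&(C[...,2]<.095)&(np.arange(640)[None]<284)
P=C[R]; m=P[(P[:,2]>.02)&(P[:,2]<.075)]; print(len(m),m.mean(0));
```

```text
now [0.3996 0.1912 0.1355] yaw -0.0007 tilt [-0.002 -0.004 -1.   ] F [ 0.8 -0.5  0.6] t 13.88
[0.001, 0.002, 0.111, -0.001]
87 [0.39998926 0.18829378 0.04707954]
```

View pics/bolt.png

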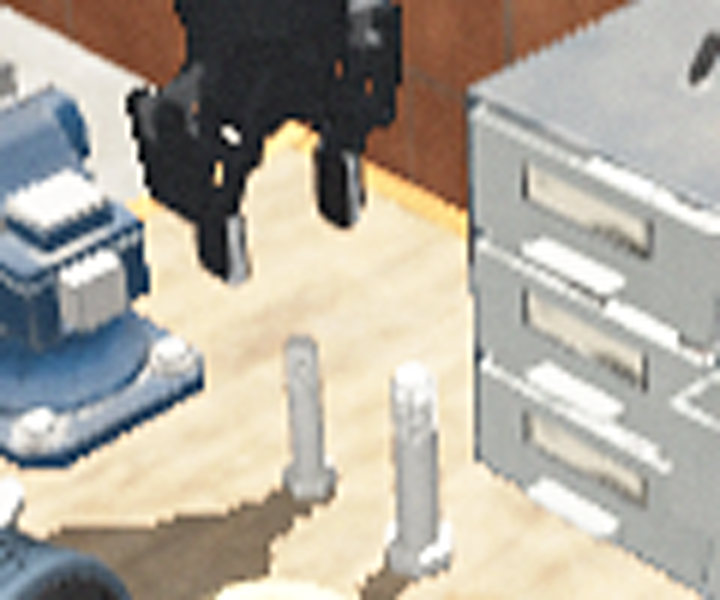

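The confirming crop shows the 84 mm bolt (left, crop (305,415)) below the open fingers, and the larger bolt at (415,470) clear of them. Descending.

send_rows(motion=[[0.4,0.001,0.003,0.02,0],[0.4,0.001,0.003,0.045,0],[0.4,0.001,0.003,0.07,0],[0.4,0.001,0.003,0.095,0],[0.4,0.001,0.003,0.11,0]])

```text
time: 14.3
position: [0.4046, 0.1933, 0.0269]
tool_rot: [2.222, 2.221, 0.0]
wrist_force: [-1.2, -0.1, -0.8]
finger_gap: 0.7
grip_force: 0.0
```

send_rows(motion=[[0.4,0,0,0,0],[-1,0,0,0,0],[-1,0,0,0,0],[-1,0,0,0,0],[-1,0,0,0,0]])

```text
time: 14.72
position: [0.4052, 0.194, 0.0287]
tool_rot: [2.221, 2.221, 0.003]
wrist_force: [-3.0, -0.0, 18.6]
finger_gap: 0.169
grip_force: 58.1
```

send_rows(motion=[[-1,0,0,0,0],[-1,0,0,0,0],[-1,0,0,0,0],[-1,0,0,0,0],[-1,0,0,0,0]])

```text
time: 15.13
position: [0.4052, 0.194, 0.0288]
tool_rot: [2.221, 2.221, 0.004]
wrist_force: [-2.2, 0.0, 13.1]
finger_gap: 0.173
grip_force: 58.2
```

send_rows(motion=[[-1,0,0,-0.01,0],[-1,0,0,-0.035,0],[-1,0,0,-0.07,0],[-1,0,0,-0.105,0],[-1,0,0,-0.14,0]])

```text
time: 15.55
position: [0.404, 0.1934, 0.1697]
tool_rot: [2.221, 2.221, 0.001]
wrist_force: [1.3, 1.0, -2.1]
finger_gap: 0.171
grip_force: 58.7
```

send_rows(motion=[[-1,0,0,-0.035,0],[-1,0,0,-0.07,0],[-1,0,0,-0.105,0],[-1,0,0,-0.14,0],[-1,0,0,-0.16,0]])

```text
time: 15.97
position: [0.4044, 0.1936, 0.3317]
tool_rot: [2.22, 2.22, 0.006]
wrist_force: [1.5, 0.6, -2.2]
finger_gap: 0.17
grip_force: 58.8
```

Run:
```python
from plan import *
b,e=snap('side'); C=cloud('side',e); p=env.state()['position']; u,v=proj('side',p); u=int(u);v=int(v); print(u,v)
cv2.imwrite('pics/held.png',cv2.resize(b[max(v-40,0):v+40,u-40:u+40],(480,480)))
plan([(.43,.04,.325,-.03),(.48,-.12,.325,-.06),(.5185,-.26,.325,-.09),(.5185,-.285,.25,-.097),(.5185,-.285,.12,-.097)])
```

```text
262 81
now [0.4051 0.1939 0.3338] yaw -0.0 tilt [ 0.003  0.007 -1.   ] F [-2.6 -1.2  0.6] t 16.02
[-0.154, 0.025, 0.009, 0.03]
[-0.158, 0.055, 0.0, 0.03]
[-0.137, 0.047, 0.0, 0.03]
[-0.025, 0.002, 0.075, 0.007]
[0.0, 0.0, 0.13, 0.0]
```

View pics/held.png

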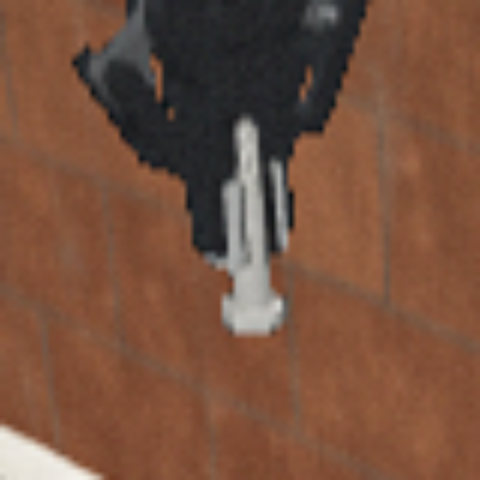

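The bolt is held upright, with its head below the tips at crop (253,315). Carrying it over the cabinet.

send_rows(motion=[[-1,-0.018,0.003,0,0.005],[-1,-0.05,0.008,0,0.01],[-1,-0.085,0.014,0,0.02],[-1,-0.12,0.02,0,0.025],[-1,-0.154,0.025,0,0.03]])

```text
time: 16.43
position: [0.429, 0.038, 0.3278]
tool_rot: [2.254, 2.188, 0.001]
wrist_force: [-0.0, 0.2, -2.7]
finger_gap: 0.17
grip_force: 58.8
```

send_rows(motion=[[-1,-0.032,0.011,0,0.006],[-1,-0.064,0.022,0,0.012],[-1,-0.095,0.033,0,0.018],[-1,-0.127,0.044,0,0.024],[-1,-0.158,0.055,0,0.03]])

```text
time: 16.85
position: [0.4794, -0.1218, 0.3278]
tool_rot: [2.287, 2.153, 0.001]
wrist_force: [0.5, 0.8, -0.9]
finger_gap: 0.167
grip_force: 58.8
```

send_rows(motion=[[-1,-0.032,0.011,0,0.006],[-1,-0.064,0.022,0,0.012],[-1,-0.093,0.032,0,0.018],[-1,-0.118,0.04,0,0.024],[-1,-0.137,0.047,0,0.03]])

```text
time: 17.27
position: [0.5181, -0.2618, 0.3273]
tool_rot: [2.321, 2.117, -0.0]
wrist_force: [0.0, -0.3, -1.4]
finger_gap: 0.171
grip_force: 58.8
```

send_rows(motion=[[-1,-0.01,0.001,0.01,0.004],[-1,-0.02,0.002,0.03,0.007],[-1,-0.025,0.002,0.055,0.007],[-1,-0.025,0.002,0.085,0.007],[-1,-0.025,0.002,0.11,0.007]])

```text
time: 17.68
position: [0.5171, -0.2842, 0.2152]
tool_rot: [-2.326, -2.11, 0.0]
wrist_force: [-0.1, -0.1, -1.2]
finger_gap: 0.176
grip_force: 58.9
```

send_rows(motion=[[-1,0,0,0.025,0],[-1,0,0,0.05,0],[-1,0,0,0.065,0],[-1,0,0,0.075,0],[-1,0,0,0.075,0]])

```text
time: 18.1
position: [0.5167, -0.2836, 0.1403]
tool_rot: [-2.324, -2.11, 0.001]
wrist_force: [-0.3, 0.0, -1.7]
finger_gap: 0.17
grip_force: 58.9
```

Run:
```python
from plan import *
env.grab_frame('side')
plan([(.5185,-.285,.100,-.097)])
```

```text
now [ 0.5174 -0.2841  0.142 ] yaw -0.0967 tilt [ 0.001 -0.001 -1.   ] F [-0.2  0.2 -0.9] t 18.15
[-0.001, 0.001, 0.042, 0.0]
```

send_rows(motion=[[-1,0,0.001,0.01,0],[-1,0,0.001,0.02,0],[-1,0,0.001,0.03,0],[-1,0,0.001,0.038,0],[-1,0,0.001,0.04,0]])

```text
time: 18.57
position: [0.5182, -0.2844, 0.1005]
tool_rot: [-2.325, -2.11, 0.001]
wrist_force: [0.2, 0.3, -1.3]
finger_gap: 0.167
grip_force: 58.9
```

send_rows(motion=[[-1,0,0,0.001,0],[-1,0,0,0.002,0],[-1,0,0,0.003,0],[-1,0,0,0.004,0],[-1,0,0,0.004,0]])

```text
time: 18.98
position: [0.5191, -0.2848, 0.0984]
tool_rot: [2.326, 2.111, 0.0]
wrist_force: [0.0, -0.1, -1.0]
finger_gap: 0.171
grip_force: 58.9
```

send_rows(motion=[[-1,0,0,0.001,0],[-1,0,0,0.002,0],[-1,0,0,0.002,0],[-1,0,0,0.002,0],[-1,0,0,0.002,0]])

```text
time: 19.4
position: [0.519, -0.2848, 0.0963]
tool_rot: [2.326, 2.111, 0.0]
wrist_force: [-0.2, -0.7, -1.5]
finger_gap: 0.169
grip_force: 58.9
```

send_rows(motion=[[-1,0,0,0.001,0],[-1,0,0,0.001,0],[-1,0,0,0.002,0],[-1,0,0,0.002,0],[-1,0,0,0.002,0]])

```text
time: 19.82
position: [0.5189, -0.2848, 0.0942]
tool_rot: [-2.326, -2.111, 0.0]
wrist_force: [-0.0, 0.5, -0.6]
finger_gap: 0.169
grip_force: 58.9
```

send_rows(motion=[[-1,0,0,0.001,0],[-1,0,0,0.001,0],[-1,0,0,0.001,0],[-1,0,0,0.001,0],[-1,0,0,0.001,0]])

```text
time: 20.23
position: [0.519, -0.2848, 0.0934]
tool_rot: [2.326, 2.111, 0.0]
wrist_force: [1.0, -0.3, -0.4]
finger_gap: 0.169
grip_force: 58.9
```

One more millimetre to make sure of contact.

send_rows(motion=[[-1,0,0,0.001,0],[-1,0,0,0.001,0],[-1,0,0,0.001,0],[-1,0,0,0.001,0],[-1,0,0,0.001,0]])

```text
time: 20.65
position: [0.5191, -0.2848, 0.0925]
tool_rot: [2.326, 2.111, 0.0]
wrist_force: [-0.4, 1.0, 3.0]
finger_gap: 0.17
grip_force: 59.0
```

send_rows(motion=[[-0.5,0,0,0,0],[-0.4,0,0,0,0],[-0.2,0,0,0,0],[0,0,0,0,0],[0,0,0,0,0]])

```text
time: 21.07
position: [0.5189, -0.2847, 0.0922]
tool_rot: [-2.326, -2.111, 0.0]
wrist_force: [-0.4, -0.6, 0.6]
finger_gap: 0.498
grip_force: 0.0
```

send_rows(motion=[[0,0,0,-0.005,0],[0,0,0,-0.02,0],[0,0,0,-0.045,0],[0,0,0,-0.075,0],[0,0,0,-0.11,0]])

```text
time: 21.48
position: [0.5182, -0.2844, 0.203]
tool_rot: [-2.325, -2.11, 0.001]
wrist_force: [0.3, 0.7, -1.3]
finger_gap: 0.501
grip_force: 0.0
```

send_rows(motion=[[0,0,0,-0.03,0],[0,0,0,-0.06,0],[0,0,0,-0.08,0],[0,0,0,-0.09,0],[0,0,0,-0.09,0]])

```text
time: 21.9
position: [0.5196, -0.2852, 0.2951]
tool_rot: [2.324, 2.109, 0.002]
wrist_force: [-0.1, 0.0, -0.5]
finger_gap: 0.502
grip_force: 0.0
```

Run:
```python
from plan import *
b,e=snap('side'); cv2.imwrite('pics/end.png',cv2.resize(b[160:270,370:490],(720,660))[:600])
C=cloud('side',e)
print('key z',np.median(C[239:248,391:400,2]))
R=(C[...,0]>.42)&(C[...,0]<.62)&(C[...,1]>-.4)&(C[...,1]<-.18)&(abs(C[...,2]-.104)<.007)
n,l,s,ce=cv2.connectedComponentsWithStats(R.astype(np.uint8)); k=1+s[1:,4].argmax()
P=C[l==k]; print(cv2.minAreaRect(P[:,:2].astype(np.float32)),np.median(P[:,2]))
plan([])
```

```text
key z 0.058735093794833215
((0.5199152231216431, -0.26856529712677), (0.12337595969438553, 0.11507907509803772), 85.4841079711914) 0.10246372504575724
now [ 0.5194 -0.285   0.2933] yaw -0.097 tilt [-0.001  0.002 -1.   ] F [ 0.4  0.5 -0.5] t 21.95
```

View pics/end.png

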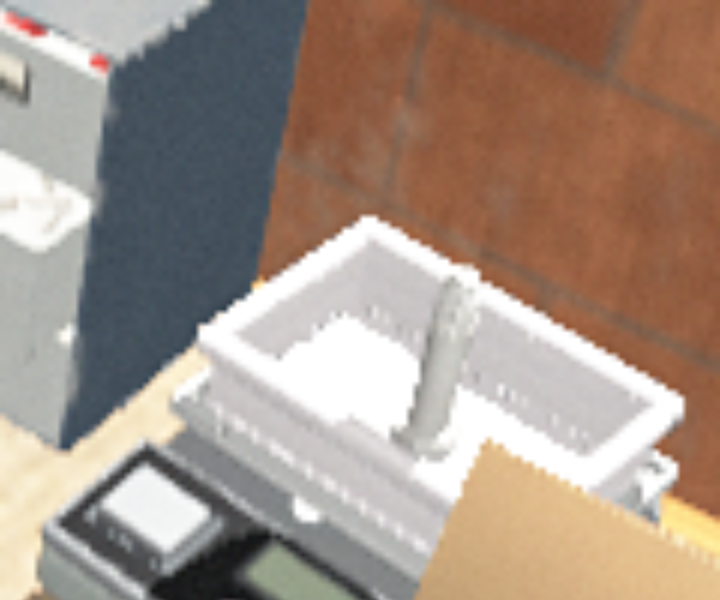

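The bolt stands in the pan at crop (435,370), the pan is seated, the key is up and the gripper is clear. Handing in.

```bash
python3 -c "
from bench import env
print(env.finish_job())"
```

```text
the job is handed in; nothing more can be done
None
```

I set the pan on the scale, pressed and released the tare key, stood the 84 mm bolt in the pan, and handed the job in at about 22 s; the hand-in gave no verdict.

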